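# Refit the D-bore knob of the bench air valve and shut the valve

## Task

The aquarium's bench air valve has lost its knob: take the knob with the bar grip out of the metal tray, fit it on the valve's D-shaped spindle and push it down until it snaps fully home, then turn it clockwise until its pointer is at the raised mark on the dial plate (valve shut) and let go. Feel for the flat instead of forcing it: never bear on the spindle with more than 30 N while the knob is going on. Leave the other things in the tray and beside the valve where they are.

Things in the scene. Friction and masses are not known exactly. Their poses are not given: they have to be found in the camera images.
- knob_mid (a point): centre of the loose black plastic knob (90 g) standing bore-down in the tray: on its axis, 25 mm above its underside. 12-sided skirt 46 mm across, 27 mm high; above it a bar grip 14 mm thick, 44 mm long, from 27 to 50 mm above the underside, off-centre: 26 mm from axis to pointer end, 18 mm to the other. x runs along the bar to the pointer end (white line on top), y across the bar, z up.
- knob_bore (a point): centre of the mouth of the knob's bore, in its underside (x to the pointer end, z up). The bore is 17.2 mm wide and 24 mm deep, with a flat 4.3 mm from the axis on the pointer side (+x): the spindle's flat must face the same way as the pointer. A lip 6 mm high at the mouth is what snaps in under the spindle's spring balls.
- valve_seat (a point): fixed point on the spindle's axis on top of the valve's dial plate, where the knob's underside rests when home (knob centre then 25 mm above). The valve is a fixed steel pillar, dial plate 72 mm across and 70 mm above the bench. x points to the raised mark on the plate (a rib 10 x 5 mm, 3 mm high, 25 to 35 mm from the axis, opposite the hose nozzle), z up; this frame does not turn with the spindle.
- spindle_top (a point): fixed point at the top centre of the upright brass D-spindle: 16 mm diameter, 22 mm tall, 1.5 mm bevel round the back of its top, one flat 4 mm from the axis over its whole height. It turns about z, stiffly (0.1 N m: a lightly rubbing knob does not turn it). This frame is the plate's, not the flat's. At the start the flat faces 0.5 to 2.1 rad anticlockwise (from above) of the mark; find it by feel or eye.
- spindle_balls (a point): fixed point on the axis 9.6 mm above the plate, at the height of two spring balls in the spindle's sides. With flats apart the knob only stands on the spindle, underside 22 mm above the plate. With flats within about 0.1 rad it drops some 9 mm, then the balls resist with 7 to 10 N and it snaps home. The fitted knob has 0.1 rad and 0.6 mm of play. Shut is the end stop, flat and pointer facing the mark.
- tray_in (a point): centre of the inner floor of the fixed metal tray, 300 x 220 mm (along its x and y), walls 28 mm high and 3 mm thick; the floor is 3 mm above the bench
- cap_mid (a point): centre of a bystander: plain round black plastic cap, 34 mm diameter, 16 mm high, no bar, in the tray
- nut_mid (a point): centre of a bystander: steel ring nut, 32 mm diameter, 10 mm high, in the tray
- spanner_grip (a point): point on the handle of a bystander: steel spanner, 130 mm long, lying in the tray
- dish_mid (a point): centre of a bystander: shallow glass dish, 90 mm diameter, 16 mm high, beside the valve
- vial_mid (a point): centre of a bystander: amber vial, 28 mm diameter, 50 mm high, beside the valve

How it is judged (in metres and radians):
On the way, in this order (a step that is already met when the one before it is completed fails the run):
1. the knob is lifted out of the tray (height (world z) of knob_mid above 0.07 m), for 0.1 s.
2. the knob is snapped fully home on the spindle (z of knob_mid in the frame of valve_seat between 0.022 and 0.0268 m and horizontal distance between knob_mid and valve_seat below 0.003 m), for 0.2 s.
3. the knob is turned to the mark (all of step 2 and angle between the x axis of knob_mid and the x axis of valve_seat, either way round below 0.25 rad), for 0.2 s.
At the end, for the whole second after the job is handed in: The knob rests home on the valve: its underside within 1.8 mm of the dial plate, its axis within 3 mm of the spindle's, upright within 0.08 rad, its pointer at the raised mark within 0.25 rad, still and released (all of step 3 and angle between knob_mid's own z axis and vertical below 0.08 rad and linear speed of knob below 0.01 m/s); the robot touches nothing.
It fails at once if the knob bears on the spindle with more than 30 N before it is home (contact force between knob and spindle_c0 above 30 N and z of knob_mid in the frame of valve_seat above 0.028 m).
It fails at once if a bystander is shifted by more than 30 mm (distance of any of cap_mid, nut_mid, dish_mid, vial_mid, spanner_grip from where it was at the start of the episode above 0.03 m).
It also fails if it takes over 67 s, if anything falls off the work surface, if the arm or the gripper's body presses on something with over 40 N, if the wrist force passes 120 N, or if a joint passes its speed limit or range.

## Robot

A 6-joint arm with a two-finger parallel gripper is mounted at the origin on the work surface. World frame = base frame: x ahead of the robot, y to its left, z up, the work surface at z = 0. Lengths are in m, angles in degrees, forces in N, time in s.
With the tool pointing down it reaches from about 0.25 to 0.725 m from the base axis. Payload 9.7 kg.
Tool frame: the origin (TCP) lies at the very end of the fingers, on their centre line; the grasp point (between the pads) lies 19 mm behind it; z points along the fingers, y is the direction in which the jaws open and shut (so a half turn about z gives the same grasp; the last joint's range is limited). The gripper opens to 85 mm and grips with 20 to 120 N. Pads are 22 mm wide; open, the fingers measure 114 mm over their backs; the gripper's body (76 mm by 85 mm) begins 54 mm behind the grasp point. The pads swing forward as they close: fully open they stand 13 mm farther back than shut.
Start: joints at [65.604, 4.979, 10.078, 95.1, 0, 90], TCP at [0.227, 0.501, 0.21] pointing down, gripper open.
Joint ranges: [-179.16, 179.16], [-48.56, 103.87], [-65.8, 70.77], [-126.05, 130.52], [-82.76, 87.17], [-180, 180]. Speed limits (degrees/s): [127.2, 127.2, 147.25, 180, 180, 180].

## Interface

Orientations are given as [roll, pitch, yaw] about the fixed x, y, z axes, in that order (R = Rz(yaw) Ry(pitch) Rx(roll)).
In Python, from workcell import bot gives the robot as it stands.
- The arm moves only by the shell command python3 -m pendant 'ROWS' [FORCE]. ROWS is JSON, a list that holds one entry, the list of rows, each a list of 7 numbers: the shift along the tool's x, y, z in cm, then the turn, a rotation vector about the tool's x, y, z in rad, then the opening in per cent of the stroke, from 0 (shut) to 100 (fully open). In form: [[[dx, dy, dz, ax, ay, az, gripper], ...]]. A call has 1 to 5 rows; each row shifts and turns the pose as measured when the row begins, along the tool's axes as they then stand; what a row does not reach is not made up. A row lasts 1/12 s, in which the tool goes at most 41.7 mm and 7.16 degrees, less where a joint would pass 70% of its speed; a pose out of reach is approached as far as the arm can. A call with a gripper value outside its range is refused whole. The fingers move at their own pace and stop on an object; FORCE is the grip in N (left out, the last holds). Time passes only in rows, so rows that do not move let the fingers close. It gives the time, the measured TCP pose, the force and the opening at its end, in the units of the state.
- bot.get_obs(): the state, without advancing time (a new reading comes with each control period).
- bot.camera(name): name is "scene" or "side" or "wrist"; returns the picture (384x512x3 uint8, red, green, blue); there is no depth.
- bot.get_calibration(name): a dict with "intrinsics" (3x3 intrinsics, pixels), "pose" (4x4, takes a point from camera to world coordinates); the wrist camera has in their place "T_tool_cam" (4x4, takes a point from camera to tool coordinates, whose origin is the TCP and whose axes are the flange's). Camera axes: x right, y down, z forward; pixel columns grow to the right and rows downward; lengths in m; the calibration is good to about 2 mm. A picture is of the moment at which its call begins: read the wrist's pose just before it. get_calibration takes no time and is no camera call.
- bot.job_done(): hands the job in, once; it reports no verdict.
Trained networks look in the newest picture that a camera, given by its name, has taken for a name from the list of things; names that differ only in an ending like _2 or _b are one class to them, and where a whole thing is asked for, a point or a joint stands for the part that bears it (a point fixed in the world has none). Each returns a list of dicts, best first, with "confidence" (0 to 1); they miss things now and then, are a little off and sometimes report something else, mostly with a low value. They report only what shows in the picture. A call takes as long as a camera call.
- bot.masks_of(camera, thing): "pixels" (384x512 bool, what is visible of it) and "extent" ([left, top, right, bottom] in pixels, round what is visible of it).
- bot.mark_of(camera, thing): "uv" ([column, row] in pixels: a listed point, or the origin of a listed thing).
The state is a dict: "time": time; "q": joint angles; "qd": joint speeds; "joint_efforts": joint torques, N m; "ee_pos": TCP position; "tcp_rot": TCP orientation; "wrist_force": force on the tool from outside, world axes, zero at the start; "torque": the same for the moment, N m; "opening": finger opening in m.
Only numpy, scipy, OpenCV 4.12 (cv2) and the standard library are available. Lean on these libraries where they do the work, as an engineer would, in place of code of your own. Each camera call takes 0.05 s, during which the arm holds its last target. There are 200 camera calls.

## Working session

There is one attempt and no reset: what is moved stays moved. The work goes in short steps, Python scripts to look and compute and a shell command to move; the robot and the scene stay as the last step left them, time stands still between calls to the robot, and variables do not carry over. Pictures are saved under pics/ and viewed, about 8 in all and at most 12, crops included, and the job is handed in when it is done.

```bash
mkdir -p pics; cat > h.py <<'E'
import numpy as np, cv2
from workcell import bot
from scipy.spatial.transform import Rotation as R
def cam(name):
    c=bot.get_calibration(name); K=np.array(c["intrinsics"])
    if "pose" in c: return K,np.array(c["pose"])
    o=bot.get_obs(); T=np.eye(4); T[:3,:3]=R.from_euler('xyz',o["tcp_rot"],degrees=True).as_matrix(); T[:3,3]=o["ee_pos"]
    return K,T@np.array(c["T_tool_cam"])
def ray(K,P,uv):
    d=P[:3,:3]@np.linalg.solve(K,[uv[0],uv[1],1]); return P[:3,3],d/np.linalg.norm(d)
def atz(K,P,uv,z):
    o,d=ray(K,P,uv); return o+d*(z-o[2])/d[2]
def tri(rs):
    A=sum(np.eye(3)-np.outer(d,d) for o,d in rs); b=sum((np.eye(3)-np.outer(d,d))@o for o,d in rs); return np.linalg.solve(A,b)
def proj(K,P,X):
    p=K@(P[:3,:3].T@(np.array(X)-P[:3,3])); return p[:2]/p[2]
def save(n,im): cv2.imwrite("pics/"+n+".png",im[:,:,::-1])
E
cat > a.py <<'E'
from h import *
o=bot.get_obs(); print(o)
rs={}
for c in ["scene","side","wrist"]:
    K,P=cam(c); im=bot.camera(c); save(c+"0",im)
    print(c,P[:3,3].round(3))
    for t in ["knob_mid","knob_bore","valve_seat","spindle_top","tray_in","cap_mid","dish_mid","vial_mid"]:
        r=bot.mark_of(c,t)
        for x in r[:2]: print(c,t,np.round(x["uv"],1),round(x["confidence"],2))
        if r and r[0]["confidence"]>.4: rs.setdefault(t,[]).append(ray(K,P,r[0]["uv"]))
for t in rs:
    if len(rs[t])>1: print(t,tri(rs[t]).round(4))
a,b=cv2.imread("pics/scene0.png"),cv2.imread("pics/side0.png")
cv2.imwrite("pics/both.png",cv2.resize(np.vstack([a,b]),None,fx=.78,fy=.78))
E
python3 a.py
```

```text
{'time': 0.0, 'q': array([6.56034422e+01, 5.01242233e+00, 1.00342281e+01, 9.51003418e+01,
       1.71846100e-03, 9.00004368e+01]), 'qd': array([ 0.05947269,  0.00233427,  0.06914763,  0.03951024, -0.09798018,
       -0.11464952]), 'joint_efforts': array([ 1.48622985e-03, -5.20391572e+01,  4.64797568e+01,  1.64684089e-02,
        1.69739992e-04, -2.75153127e-05]), 'ee_pos': array([0.22705966, 0.50065245, 0.20896839]), 'tcp_rot': array([-1.79921464e+02, -1.71786062e-03,  1.55603003e+02]), 'wrist_force': array([-0.45031005,  0.17645878, -0.0820923 ]), 'torque': array([-0.05111688, -0.01608293, -0.01031941]), 'opening': 0.08562541270659002}
scene [0.941 0.257 0.748]
scene knob_mid [366.6 243.7] 0.72
scene knob_bore [365.9 250.7] 0.88
scene valve_seat [188.  149.4] 0.96
scene spindle_top [188.3 141.5] 0.59
scene spindle_top [185.9 207.4] 0.27
scene tray_in [345.  258.1] 0.78
scene cap_mid [275.1 275.7] 0.61
scene dish_mid [187.  204.9] 0.9
scene vial_mid [155.4 155.4] 0.64
side [ 0.079 -0.576  0.581]
side knob_mid [177.8 175.6] 0.75
side knob_bore [179.  181.3] 0.75
side valve_seat [294.9 243.7] 0.64
side spindle_top [297.6 234.6] 0.72
side tray_in [196.8 183.4] 0.64
side tray_in [246.  181.1] 0.15
side cap_mid [243.2 176.8] 0.44
side dish_mid [305.9 230.6] 0.93
side dish_mid [196.5 181. ] 0.25
side vial_mid [338.6 270. ] 0.6
wrist [0.156 0.532 0.374]
knob_mid [0.4973 0.2571 0.0265]
knob_bore [0.5007 0.262  0.0043]
valve_seat [ 0.5206 -0.187   0.0681]
spindle_top [ 0.5196 -0.1876  0.0933]
tray_in [ 0.5387  0.231  -0.0016]
cap_mid [0.6514 0.1392 0.0193]
dish_mid [ 0.62   -0.1247  0.0113]
vial_mid [ 0.5601 -0.2681  0.0329]
```

View pics/both.png

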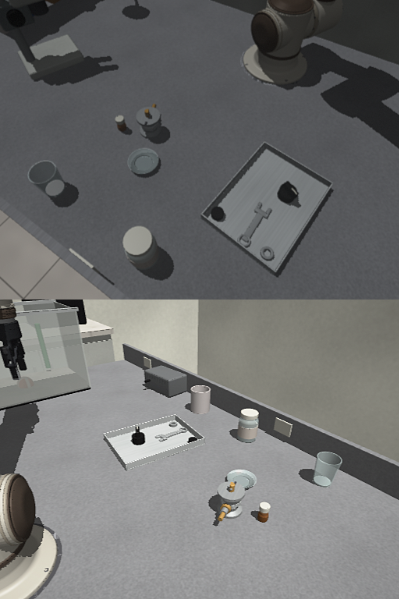

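The picture shows the knob in the tray (scene ~(366,243)), cap, spanner and nut clear of it. The valve with brass spindle is at scene ~(188,145). Moving over the knob.

```bash
python3 -m pendant '[[[-4,-1.2,0,0,0,0,100],[-4,-1.2,0,0,0,0,100],[-4,-1.2,0,0,0,0,100],[-4,-1.2,0,0,0,0,100],[-4,-1.2,0,0,0,0,100]]]'; python3 -m pendant '[[[-4,-1.2,0,0,0,0,100],[-4,-1.2,0,0,0,0,100],[-4,-1.2,0,0,0,0,100],[-4,-1.2,0,0,0,0,100],[0,0,0,0,0,0,100]]]'
cat > b.py <<'E'
from h import *
import sys
K,P=cam("wrist"); im=bot.camera("wrist"); save(sys.argv[1],im)
print(bot.get_obs()["ee_pos"],bot.get_obs()["tcp_rot"],bot.get_obs()["wrist_force"],bot.get_calibration("wrist"))
for t,z in [("knob_mid",.028),("knob_bore",.003),("cap_mid",.011),("nut_mid",.008)]:
    for x in bot.mark_of("wrist",t)[:2]: print(t,np.round(x["uv"],1),round(x["confidence"],2),atz(K,P,x["uv"],z).round(4))
E
python3 b.py w1
```

```text
time: 1.77
ee_pos: [0.3828, 0.3659, 0.2086]
tcp_rot: [180.0, -0.1, 156.4]
wrist_force: [1.0, 0.5, 0.2]
opening: 0.0856
time: 2.18
ee_pos: [0.5131, 0.2522, 0.2083]
tcp_rot: [179.9, 0.0, 156.1]
wrist_force: [-0.1, 1.9, -0.6]
opening: 0.0856
[0.51140065 0.25382532 0.20845075] [ 1.79915097e+02 -3.16690411e-02  1.56155638e+02] [-0.88422923 -0.41261549  0.58701566] {'intrinsics': array([[266.75706632,   0.        , 258.10767653],
       [  0.        , 266.75706632, 192.37776868],
       [  0.        ,   0.        ,   1.        ]]), 'T_tool_cam': array([[ 6.95169320e-04, -9.53396124e-01, -3.01720643e-01,
         7.75665270e-02],
       [ 9.99999736e-01,  5.98493746e-04,  4.12857126e-04,
        -6.63980549e-04],
       [-2.13038465e-04, -3.01720851e-01,  9.53396288e-01,
        -1.63821810e-01],
       [ 0.00000000e+00,  0.00000000e+00,  0.00000000e+00,
         1.00000000e+00]])}
knob_mid [256.5 158.8] 0.94 [0.499  0.2559 0.028 ]
knob_bore [258.8 153.5] 0.66 [0.4977 0.2598 0.003 ]
cap_mid [222.  275.5] 0.57 [0.6494 0.1296 0.011 ]
cap_mid [248.7 188.7] 0.21 [0.5363 0.2271 0.011 ]
nut_mid [222.1 275.1] 0.7 [0.6505 0.1288 0.008 ]
nut_mid [315.5 247.6] 0.49 [0.6644 0.2813 0.008 ]
```

View pics/w1.png

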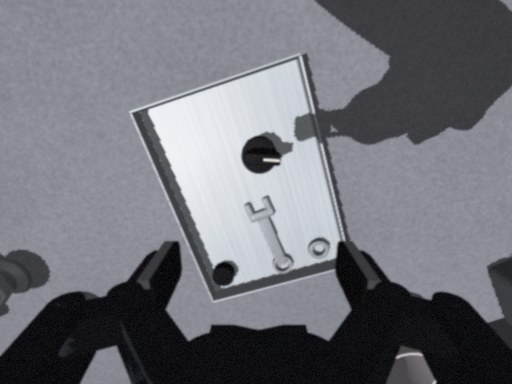

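```bash
python3 - <<'E'
from h import *
a=cv2.imread("pics/scene0.png")[110:190,150:230]; b=cv2.imread("pics/side0.png")[205:305,250:350]
cv2.imwrite("pics/v.png",np.hstack([cv2.resize(a,(390,390),interpolation=3),cv2.resize(b,(390,390),interpolation=3)]))
K,P=cam("wrist"); im=cv2.imread("pics/w1.png",0)[145:172,240:300]
th=(im>130).astype(np.uint8)
print("\n".join("".join("%4d"%v for v in r) for r in im[8:20:1,15:45:1]))
c=cam("scene"); s=cam("side")
S=np.array([.520,-.187,.07])
for n,(K,P) in (("sc",c),("si",s)):
  print(n,proj(K,P,S),[ (d,proj(K,P,S+.035*np.array([np.cos(np.radians(d)),np.sin(np.radians(d)),0])).round(1)) for d in (0,90,180,270)])
E
```

```text
15  13  12  19  16  10  12   5  11   0  11  18  17  11  13   6  17   3   7   7   6  17  18  27  46  72  85  90  98 107
  28  26  20  17  28  25  18  26  15  19  23  19  21  20  22  19  19   9  22  16  21  15  14  14  41  61  85 105 125 148
  40  34  31  33  32  35  32  27  31  28  28  27  19  29  24  23  20  23  22  15  27  23  24  25  32  56  86 129 169 193
  41  37  38  35  33  33  35  36  35  36  36  32  36  34  35  28  28  35  30  29  23  27  27  30  36  56  99 144 180 204
  36  33  35  37  37  33  34  39  61  67  68  64  60  62  62  55  54  54  47  47  45  41  42  40  47  84 145 186 205 213
  35  35  38  35  37  31  32  59 109 140 144 142 135 137 134 129 122 117 113 108 103  96  92  86  83 115 169 201 214 215
  37  32  34  29  35  31  34  78 150 201 215 212 208 206 203 198 196 189 188 182 176 169 163 156 138 138 176 205 213 216
  35  35  34  32  31  37  35  78 145 195 208 208 209 208 209 210 212 213 212 212 213 215 215 205 180 162 181 206 215 215
  31  28  32  41  33  29  29  50  91 120 129 131 137 147 151 155 161 169 175 183 189 193 196 191 173 168 194 208 211 217
  35  34  33  34  34  35  34  36  45  49  58  60  64  72  74  77  86  88  94  96 105 106 107 110 111 153 198 207 210 216
  32  32  36  33  29  30  34  32  31  32  32  32  35  30  32  32  28  31  39  37  40  37  43  48  87 152 194 204 212 212
  25  30  29  29  29  27  25  25  32  28  29  35  28  26  31  33  26  29  33  44  50  50  49  63 104 161 200 208 208 212
sc [188.97895045 148.60529244] [(0, array([179.4, 158.3])), (90, array([201. , 154.9])), (180, array([198.2, 139.3])), (270, array([177.3, 142.4]))]
si [295.84764482 243.16394373] [(0, array([307.8, 236.2])), (90, array([284. , 234.4])), (180, array([283.3, 250.5])), (270, array([308.4, 252.5]))]
```

View pics/v.png

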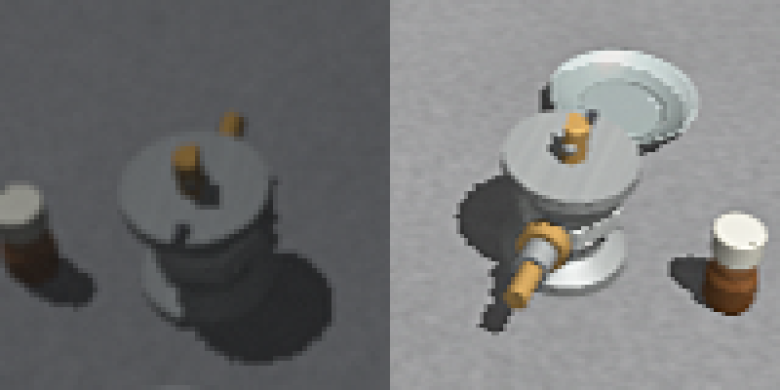

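The crop shows the raised rib at scene ~(187,158), so the mark points about 29° in world. The nozzle points back towards the robot. The knob pointer is at ~62° world, so I'll grip with tool x along the pointer.

```bash
for i in 1; do python3 -m pendant '[[[0,0,1,0,0,0.12,100],[0,0,1,0,0,0.12,100],[0,0,1,0,0,0.12,100],[0,0,1,0,0,0.12,100],[0,0,1,0,0,0.12,100]]]'; python3 -m pendant '[[[0,0,1,0,0,0.12,100],[0,0,0,0,0,0.12,100],[0,0,0,0,0,0.12,100],[0,0,0,0,0,0.12,100],[0,0,0,0,0,0.12,100]]]';  python3 -m pendant '[[[0,0,0,0,0,0.12,100],[0,0,0,0,0,0.12,100],[0,0,0,0,0,0.12,100],[0,0,0,0,0,0.08,100],[0,0,0,0,0,0,100]]]'; done
cat > c.py <<'E'
from h import *
import sys
bot.camera("wrist")
K,P=cam("wrist"); im=bot.camera("wrist"); save(sys.argv[1],im)
o=bot.get_obs();print(o["ee_pos"],o["tcp_rot"],o["q"].round(1),o["wrist_force"].round(1))
for t,z in [("knob_mid",.028),("knob_bore",.003)]:
    for x in bot.mark_of("wrist",t)[:1]:
        X=atz(K,P,x["uv"],z); print(t,np.round(x["uv"],1),round(x["confidence"],2),X.round(4))
m=bot.masks_of("wrist","knob_mid")[0]; px=m["pixels"]; print(m["extent"],m["confidence"])
hsv=im.max(2); px=cv2.erode(px.astype(np.uint8),np.ones((3,3)))
ys,xs=np.nonzero((px>0)&(hsv>110)); w=np.array([atz(K,P,(u,v),.053)[:2] for u,v in zip(xs,ys)])
print(len(w), "mean",w.mean(0)); c=w-w.mean(0); u,s,v=np.linalg.svd(c); print("dir",np.degrees(np.arctan2(v[0,1],v[0,0])),s, "ends",(c@v[0]).min(),(c@v[0]).max())
cv2.imwrite("pics/%s_c.png"%sys.argv[1],cv2.resize(im[:,:,::-1],None,fx=1.3,fy=1.3))
E
python3 c.py w2
```

```text
time: 2.85
ee_pos: [0.5043, 0.2648, 0.1616]
tcp_rot: [179.5, -0.1, 121.5]
wrist_force: [-0.1, -0.3, -0.5]
opening: 0.0853
time: 3.27
ee_pos: [0.4973, 0.2717, 0.1495]
tcp_rot: [179.8, -0.3, 86.1]
wrist_force: [-0.7, -0.0, -0.1]
opening: 0.0854
time: 3.68
ee_pos: [0.4913, 0.2789, 0.1511]
tcp_rot: [180.0, -0.5, 60.0]
wrist_force: [0.3, 0.0, -0.1]
opening: 0.0859
[0.49149616 0.27864365 0.15104499] [179.98381094  -0.49823733  60.36797428] [ 29.4   5.7   4.4  88.2   0.2 149.1] [-0.5 -0.3 -0.1]
knob_mid [272.5 195.3] 0.91 [0.497  0.2566 0.028 ]
knob_bore [270.9 183.6] 0.75 [0.4997 0.263  0.003 ]
[251.9, 169.8, 291.7, 218.6] 0.75
84 mean [0.50354152 0.27340817]
dir -117.01862072379554 [0.05628337 0.01137697] ends -0.010593032792149982 0.010682739508449189
```

View pics/w2.png

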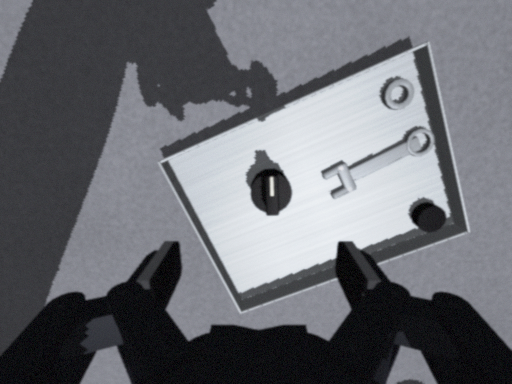

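The wrist picture shows the knob at (271,190) with its pointer line up (+tool x), 63° world. The tray bystanders are off to the right. Aligning and descending.

```bash
python3 -m pendant '[[[-1.5,1.4,1.5,0,-0.009,-0.045,100],[0,0,2.5,0,0,0,100],[0,0,1.5,0,0,0,100],[0,0,0,0,0,0,100]]]'; python3 c.py w3
```

```text
time: 4.27
ee_pos: [0.4977, 0.2581, 0.0954]
tcp_rot: [179.9, -0.1, 63.4]
wrist_force: [-0.4, -1.2, -0.3]
opening: 0.0856
[0.49846835 0.25877184 0.09803646] [179.76874465  -0.2335985   63.36198908] [ 2.750e+01  5.400e+00 -1.800e+00  8.250e+01 -1.000e-01  1.441e+02] [0.9 0.9 0.4]
knob_mid [255.3 195.8] 0.57 [0.4955 0.2594 0.028 ]
knob_bore [255.6 186.7] 0.78 [0.4963 0.2607 0.003 ]
[230.9, 166.0, 283.4, 222.9] 0.95
123 mean [0.50339998 0.27338687]
dir -116.83845186671992 [0.0665421  0.01258108] ends -0.010528153549518615 0.010568154388969346
```

View pics/w3.png

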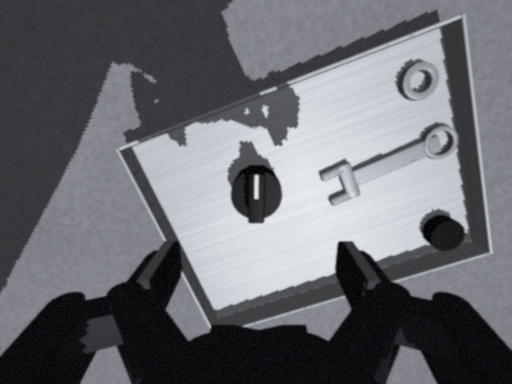

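```bash
python3 - <<'E'
from h import *
K,P=cam("wrist"); d=np.array([np.cos(np.radians(63.2)),np.sin(np.radians(63.2))]); y=np.array([d[1],-d[0]])
im=cv2.imread("pics/w3.png",0); print(im[205:230,252:262].mean(1).round()); print(im[155:180,252:262].mean(1).round()); print(im[190,222:292])
r=atz(K,P,(256,222.7),.053)[:2]; print("rear->axis",r+.018*d)
for z in(.03,.003):
  f=atz(K,P,(256,166),z)[:2]; print("skirt front->axis",z,f-.023*d)
L=atz(K,P,(231,192),.03)[:2];Rr=atz(K,P,(283.4,192),.03)[:2];print("LR",L,Rr,(L+Rr)/2, np.linalg.norm(L-Rr))
print("ee",bot.get_obs()["ee_pos"])
E
```

```text
[ 45.  45.  46.  47.  46.  46.  47.  48.  47.  46.  48.  47.  47.  47.
  48.  47.  53.  88. 158. 216. 225. 226. 226. 224. 222.]
[101.  91.  85.  81.  81.  82.  82.  84.  81.  70.  37.  11.   7.   5.
   9.   6.   5.  12.  26.  63. 104. 123. 126. 128. 128.]
[209 212 210 212 214 212 213 207 185 132  74  45  40  37  38  38  43  45
  41  43  43  29  20   4  15   6  14  24  32  29  40  82 166 220 227 213
 158  87  51  48  44  41  34  44  49  49  52  46  53  48  48  51  55  49
  51  51  51  54  78 140 201 224 226 227 226 227 226 224 225 226]
rear->axis [0.49819148 0.2610918 ]
skirt front->axis 0.03 [0.49976518 0.2644235 ]
skirt front->axis 0.003 [0.49721585 0.25951523]
LR [0.47875749 0.27361933] [0.52169557 0.25202016] [0.50022653 0.26281974] 0.048064573693026726
ee [0.49928167 0.25935921 0.0995163 ]
```

```bash
python3 -m pendant '[[[-0.1,-0.25,2.5,0,0,0,100],[0,0,2.5,0,0,0,100],[0,0,0.8,0,0,0,100],[0,0,0,0,0,0,100],[0,0,0,0,0,0,100]]]'; python3 -c "
from h import *
bot.camera('wrist');bot.camera('wrist');o=bot.get_obs();print(o['ee_pos'],o['tcp_rot'],o['wrist_force'])"
```

```text
time: 4.93
ee_pos: [0.5001, 0.262, 0.0465]
tcp_rot: [179.4, -0.8, 63.4]
wrist_force: [0.3, -0.8, -0.0]
opening: 0.0853
[0.50059018 0.26218474 0.04711892] [179.31901765  -0.86166503  63.43000584] [-0.33081192  0.24418985 -0.47515438]
```

```bash
cat > d.py <<'E'
# delta to target: x y z yaw  (tool down)
from h import *
import sys
def delta(x,y,z,yaw):
    o=bot.get_obs(); A=R.from_euler('xyz',o["tcp_rot"],degrees=True); B=R.from_euler('xyz',[180,0,yaw],degrees=True)
    print("ee",o["ee_pos"].round(4),o["tcp_rot"].round(2),"F",o["wrist_force"].round(1),"M",o["torque"].round(2),"open",round(o["opening"],4),"t",o["time"])
    print("delta cm",(A.inv().apply(np.array([x,y,z])-o["ee_pos"])*100).round(2),"rot",(A.inv()*B).as_rotvec().round(4))
if __name__=="__main__": delta(*map(float,sys.argv[1:]))
E
python3 d.py .4967 .2598 .0325 63.2;  python3 -m pendant '[[[-0.4,-0.25,0.5,0.012,-0.012,0,100],[0,0,0,0,0,0,100]]]';python3 d.py .4967 .2598 .0325 63.2
```

```text
ee [0.5006 0.2622 0.0471] [179.32  -0.86  63.43] F [-0.3  0.2 -0.5] M [ 0.03  0.01 -0.02] open 0.0854 t 5.0333
delta cm [-0.41 -0.26  1.45] rot [ 0.0119 -0.0151  0.0039]
time: 5.2
ee_pos: [0.4972, 0.2601, 0.044]
tcp_rot: [180.0, -0.3, 63.4]
wrist_force: [0.5, -0.2, 0.4]
opening: 0.0852
ee [0.4972 0.2601 0.044 ] [179.97  -0.25  63.44] F [ 0.5 -0.2  0.4] M [0.01 0.   0.03] open 0.0852 t 5.2
delta cm [-0.06 -0.03  1.15] rot [ 0.0005 -0.0044  0.0041]
```

```bash
python3 -m pendant '[[[-0.06,-0.03,0.7,0,-0.004,0.004,100],[0,0,0.4,0,0,0,100],[0,0,0,0,0,0,100]]]';python3 d.py .4967 .2598 .0325 63.2
```

```text
time: 5.45
ee_pos: [0.4975, 0.26, 0.0333]
tcp_rot: [179.9, -0.1, 63.2]
wrist_force: [-0.3, 0.3, 0.2]
opening: 0.0858
ee [0.4975 0.26   0.0333] [ 1.7991e+02 -8.0000e-02  6.3170e+01] F [-0.3  0.3  0.2] M [ 0.06 -0.    0.01] open 0.0858 t 5.45
delta cm [-0.06 -0.06  0.08] rot [ 0.0015 -0.0014 -0.0005]
```

```bash
python3 -m pendant '[[[-0.05,-0.05,0.1,0,0,0,0],[0,0,0,0,0,0,0],[0,0,0,0,0,0,0],[0,0,0,0,0,0,0],[0,0,0,0,0,0,0]]]' 80;python3 -m pendant '[[[0,0,0,0,0,0,0],[0,0,0,0,0,0,0],[0,0,0,0,0,0,0]]]';python3 d.py .4967 .2598 .0325 63.2
```

```text
time: 5.87
ee_pos: [0.4965, 0.2597, 0.0318]
tcp_rot: [179.9, -0.0, 63.2]
wrist_force: [0.6, -0.1, 0.2]
opening: 0.0251
time: 6.12
ee_pos: [0.4966, 0.2597, 0.0321]
tcp_rot: [179.9, -0.1, 63.2]
wrist_force: [-0.4, 0.4, -0.7]
opening: -0.0002
ee [0.4966 0.2597 0.0321] [ 1.7992e+02 -7.0000e-02  6.3170e+01] F [-0.4  0.4 -0.7] M [-0.01  0.04  0.03] open -0.0002 t 6.1167
delta cm [ 0.01  0.   -0.04] rot [ 0.0014 -0.0012 -0.0005]
```

```bash
python3 - <<'E'
from h import *
a=bot.camera("wrist");b=bot.camera("side");
K,P=cam("side")
u=proj(K,P,[.497,.26,.03]).astype(int); c=b[u[1]-50:u[1]+50,u[0]-60:u[0]+60]
save("g1",np.hstack([cv2.resize(a,(400,300)),cv2.resize(c,(360,300),interpolation=3)]))
E
```

```text
(no output)
```

View pics/g1.png

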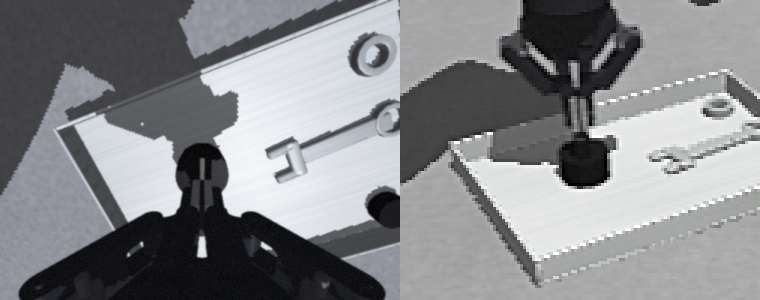

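The picture shows the fingers straddling the bar, with a gap between them, although the opening reads 0. A small lift will settle it.

```bash
python3 -m pendant '[[[0,0,-1,0,0,0,0],[0,0,-1.5,0,0,0,0],[0,0,-1.5,0,0,0,0],[0,0,0,0,0,0,0]]]'; python3 - <<'E'
from h import *
a=bot.camera("wrist");b=bot.camera("side");print(bot.get_obs()["wrist_force"],bot.get_obs()["opening"])
K,P=cam("side")
u=proj(K,P,[.497,.26,.05]).astype(int); c=b[u[1]-50:u[1]+50,u[0]-60:u[0]+60]
save("g2",np.hstack([cv2.resize(a,(400,300)),cv2.resize(c,(360,300),interpolation=3)]))
E
```

```text
time: 6.55
ee_pos: [0.4959, 0.2594, 0.0745]
tcp_rot: [180.0, 0.0, 63.2]
wrist_force: [-0.1, 0.1, 0.1]
opening: 0.0001
[ 0.39925861 -0.2663211   0.36533074] -0.0001796959484136258
```

View pics/g2.png

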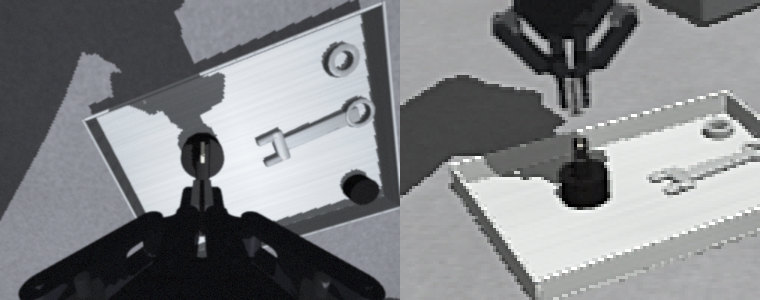

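The knob stayed in the tray, so the grasp missed. I'll take a closer crop with the TCP and expected knob points projected on it.

```bash
python3 c.py w4; python3 - <<'E'
from h import *
d=np.array([np.cos(np.radians(63.2)),np.sin(np.radians(63.2)),0])
out=[]
for n in ("wrist","side"):
    K,P=cam(n); im=bot.camera(n).copy(); s=4
    T=bot.get_obs()["ee_pos"]; u=proj(K,P,T).astype(int); h=48
    x0,y0=u[0]-h,u[1]-h-(0 if n=="wrist" else -15); c=cv2.resize(im[y0:y0+2*h,x0:x0+2*h],(384,384),interpolation=3)
    for X,col in ((T,(255,0,0)),(T-[0,0,.03],(255,0,0)),(np.array([.4967,.2598,.053])+.026*d,(0,255,0)),(np.array([.4967,.2598,.053])-.018*d,(0,255,0)),(np.array([.4967,.2598,.003]),(255,255,0))):
        p=((proj(K,P,X)-[x0,y0])*s*1.0+2).astype(int); cv2.circle(c,tuple(int(v) for v in p),3,col,-1); print(n,X,proj(K,P,X).round(1))
    out.append(c)
save("g3",np.hstack(out))
E
```

```text
[0.49448674 0.25861797 0.0703454 ] [-179.86165914    0.23094777   63.17381143] [ 27.6   5.9  -4.3  80.   -0.  144.4] [-0.5  0.2  0.2]
knob_mid [260.3 205.9] 0.7 [0.4958 0.2575 0.028 ]
knob_bore [260.2 192.4] 0.79 [0.4975 0.2608 0.003 ]
[232.5, 167.9, 288.6, 232.2] 0.74
39 mean [0.50270863 0.26467511]
dir 160.49615224416658 [0.04407351 0.02252905] ends -0.016912675844876594 0.004959074129345196
wrist [0.49436838 0.25853943 0.07025101] [258.5 227.5]
wrist [0.49436838 0.25853943 0.04025101] [258.6 210.8]
wrist [0.50842282 0.28300723 0.053     ] [260.8 180.2]
wrist [0.4885842  0.24373346 0.053     ] [260.6 236.8]
wrist [0.4967 0.2598 0.003 ] [260.3 193.4]
side [0.49443648 0.25858799 0.07039013] [174.9 162. ]
side [0.49443648 0.25858799 0.04039013] [175.9 171.4]
side [0.50842282 0.28300723 0.053     ] [175.5 162.5]
side [0.4885842  0.24373346 0.053     ] [176.3 170.3]
side [0.4967 0.2598 0.003 ] [177.7 182.2]
```

View pics/g3.png

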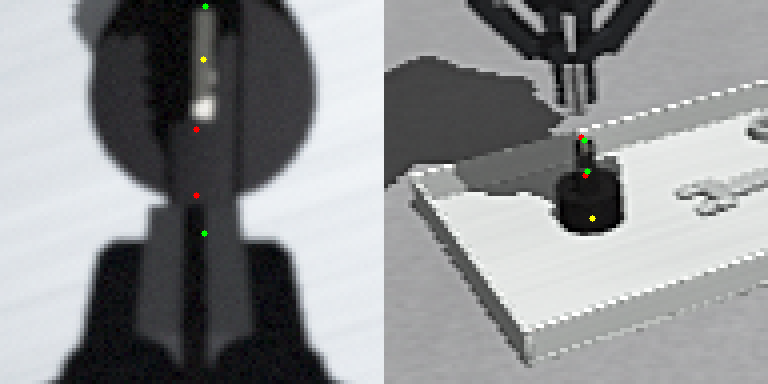

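The crop shows the real fingertips about 20 mm above the projected TCP (both views), so the jaws shut above the bar. I'll open to ~30 mm and descend until the fingertips feel the skirt top.

```bash
python3 d.py .4967 .2595 .06 63.2; python3 -m pendant '[[[0.2,0.2,-0.5,0,0,0,36],[0,0,0,0,0,0,36],[0,0,0,0,0,0,36],[0,0,0,0,0,0,36]]]' 80;  python3 d.py .4967 .2595 .03 63.2
```

```text
ee [0.4944 0.2586 0.0704] [-179.85    0.24   63.17] F [-0.3 -0.  -0.2] M [ 0.01 -0.03  0.03] open -0.0003 t 7.0
delta cm [0.19 0.16 1.04] rot [-0.0025  0.0043 -0.0004]
time: 7.33
ee_pos: [0.4973, 0.2595, 0.0754]
tcp_rot: [-179.8, 0.3, 63.2]
wrist_force: [-0.3, 0.0, -0.3]
opening: 0.031
ee [0.4973 0.2595 0.0754] [-179.83    0.28   63.17] F [-0.3  0.  -0.3] M [-0.02 -0.04 -0.01] open 0.031 t 7.3333
delta cm [-0.   -0.04  4.54] rot [-0.003   0.0049 -0.0005]
```

```bash
python3 -m pendant '[[[-0.05,0,1.5,-0.003,0.005,0,36],[-0.05,0,1.5,0,0,0,36],[0,0,1,0,0,0,36],[0,0,0.3,0,0,0,36],[0,0,0,0,0,0,36]]]';  python3 d.py .4967 .2595 .015 63.2
```

```text
time: 7.75
ee_pos: [0.4975, 0.2589, 0.0316]
tcp_rot: [179.9, -0.1, 63.2]
wrist_force: [0.2, -0.6, 0.8]
opening: 0.0306
ee [0.4975 0.2589 0.0316] [ 1.7993e+02 -1.1000e-01  6.3170e+01] F [ 0.2 -0.6  0.8] M [-0.06  0.02 -0.03] open 0.0306 t 7.75
delta cm [ 0.02 -0.1   1.66] rot [ 0.0012 -0.0018 -0.0005]
```

```bash
python3 -m pendant '[[[0,-0.08,0.5,0,0,0,36],[0,0,0.4,0,0,0,36],[0,0,0,0,0,0,36]]]';  python3 d.py .4967 .2595 .015 63.2;python3 -m pendant '[[[0,0,0.3,0,0,0,36],[0,0,0,0,0,0,36]]]';python3 -m pendant '[[[0,0,0.2,0,0,0,36],[0,0,0,0,0,0,36]]]'; python3 d.py .4967 .2595 .015 63.2
```

```text
time: 8.0
ee_pos: [0.4971, 0.2595, 0.0228]
tcp_rot: [179.9, -0.1, 63.2]
wrist_force: [-0.5, 1.1, -0.8]
opening: 0.0304
ee [0.4971 0.2595 0.0228] [ 1.7991e+02 -1.4000e-01  6.3170e+01] F [-0.5  1.1 -0.8] M [0.   0.08 0.01] open 0.0304 t 8.0
delta cm [-0.02 -0.03  0.78] rot [ 0.0017 -0.0025 -0.0005]
time: 8.17
ee_pos: [0.4974, 0.2598, 0.02]
tcp_rot: [179.9, -0.2, 63.2]
wrist_force: [-1.2, 0.9, -0.2]
opening: 0.0306
time: 8.33
ee_pos: [0.4977, 0.2599, 0.0183]
tcp_rot: [179.9, -0.2, 63.2]
wrist_force: [0.2, -0.4, -0.2]
opening: 0.031
ee [0.4977 0.2599 0.0183] [179.86  -0.21  63.18] F [ 0.2 -0.4 -0.2] M [-0.01  0.    0.02] open 0.031 t 8.3333
delta cm [-0.08 -0.07  0.33] rot [ 0.0025 -0.0037 -0.0004]
```

```bash
python3 -m pendant '[[[-0.05,-0.05,0.2,0.002,-0.003,0,36],[0,0,0,0,0,0,36]]]';python3 -m pendant '[[[0,0,0.2,0,0,0,36],[0,0,0,0,0,0,36]]]';python3 -m pendant '[[[0,0,0.2,0,0,0,36],[0,0,0,0,0,0,36]]]' |grep -E 'pos|force'
```

```text
time: 8.5
ee_pos: [0.4971, 0.2597, 0.0164]
tcp_rot: [180.0, -0.0, 63.2]
wrist_force: [-0.1, -0.2, 0.7]
opening: 0.0306
time: 8.67
ee_pos: [0.4972, 0.2598, 0.0143]
tcp_rot: [180.0, -0.1, 63.2]
wrist_force: [0.4, 0.6, -0.1]
opening: 0.0312
ee_pos: [0.4972, 0.2598, 0.0121]
wrist_force: [-0.7, 0.1, 0.2]
```

```bash
python3 d.py .4967 .2595 .01 63.2; python3 - <<'E'
from h import *
out=[]
for n in ("wrist","side"):
    K,P=cam(n); im=bot.camera(n).copy(); s=4
    T=bot.get_obs()["ee_pos"]; u=proj(K,P,T).astype(int); h=48
    y0=u[1]-h-(0 if n=="wrist" else 10); x0=u[0]-h; c=cv2.resize(im[y0:y0+2*h,x0:x0+2*h],(384,384),interpolation=3)
    out.append(c)
save("g4",np.hstack(out))
E
```

```text
ee [0.4972 0.2598 0.0121] [ 1.7996e+02 -6.0000e-02  6.3170e+01] F [-0.7  0.1  0.2] M [-0.02 -0.01 -0.02] open 0.0308 t 8.8333
delta cm [-0.05 -0.03  0.21] rot [ 0.0007 -0.001  -0.0005]
```

View pics/g4.png

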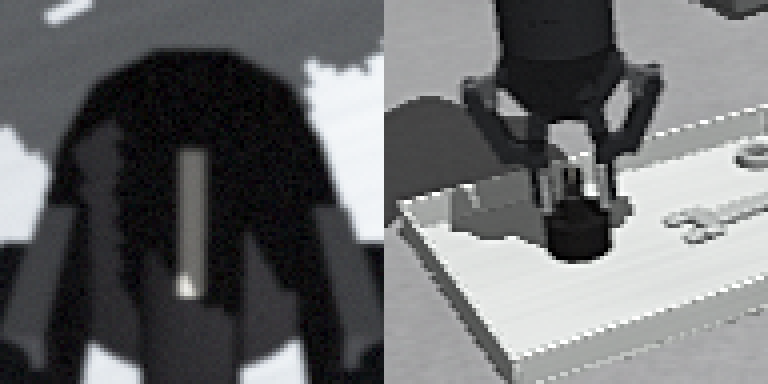

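The picture shows the fingers now straddling the bar with the tips just above the skirt. Closing.

```bash
python3 -m pendant '[[[-0.03,-0.03,0,0,0,0,0],[0,0,0,0,0,0,0],[0,0,0,0,0,0,0],[0,0,0,0,0,0,0],[0,0,0,0,0,0,0]]]' 80;  python3 d.py .4967 .2595 .01 63.2
```

```text
time: 9.35
ee_pos: [0.497, 0.2598, 0.0129]
tcp_rot: [179.9, -0.1, 63.2]
wrist_force: [-0.4, -0.3, -0.6]
opening: 0.012
ee [0.497  0.2598 0.0129] [ 1.7993e+02 -1.0000e-01  6.3180e+01] F [-0.4 -0.3 -0.6] M [-0.05 -0.   -0.07] open 0.012 t 9.35
delta cm [-0.04 -0.01  0.29] rot [ 0.0012 -0.0017 -0.0004]
```

```bash
python3 -m pendant '[[[0,0,-2,0,0,0,0],[0,0,-3,0,0,0,0],[0,0,-4,0,0,0,0],[0,0,-4,0,0,0,0],[0,0,-3,0,0,0,0]]]';python3 -m pendant '[[[0,0,0,0,0,0,0],[0,0,0,0,0,0,0]]]';  python3 d.py .520 -.187 .16 100; python3 - <<'E'
from h import *
K,P=cam("side"); im=bot.camera("side"); 
m=bot.mark_of("side","knob_mid"); print(m[:1]); T=bot.get_obs()["ee_pos"];print(proj(K,P,T+[0,0,.0151]),proj(K,P,[.497,.2595,.028]))
o,d=ray(K,P,m[0]["uv"]); t=(T[1]-o[1])/d[1]; print("knob on ray at y",o+t*d, T)
E
```

```text
time: 9.77
ee_pos: [0.4921, 0.2572, 0.1688]
tcp_rot: [-179.5, 0.7, 63.2]
wrist_force: [1.3, 0.3, 0.5]
opening: 0.0121
time: 9.93
ee_pos: [0.4944, 0.2584, 0.1763]
tcp_rot: [-179.8, 0.2, 63.2]
wrist_force: [-0.4, 0.2, -1.4]
opening: 0.0122
ee [0.4944 0.2584 0.1763] [-179.83    0.25   63.17] F [-0.4  0.2 -1.4] M [ 0.02 -0.01 -0.01] open 0.0122 t 9.9333
delta cm [-38.58  22.39   1.73] rot [-0.0043  0.0032 -0.6427]
[{'uv': [169.7, 118.8], 'confidence': 0.83}]
[170.24368157 121.34227043] [176.98490265 174.74716712]
knob on ray at y [0.49332242 0.25824396 0.19750895] [0.49404455 0.25824396 0.17523991]
```

```bash
python3 -m pendant '[[[-2,1.2,0,0,0,0,0],[-3.4,2.04,0,0,0,0,0],[-3.4,2.04,0,0,0,0,0],[-3.4,2.04,0,0,0,0,0],[-3.4,2.04,0,0,0,0,0]]]' >/dev/null;python3 -m pendant '[[[-3.4,2.04,0,0,0,0,0],[-3.4,2.04,0,0,0,0,0],[-3.4,2.04,0,0,0,0,0],[-3.4,2.04,0,0,0,0,0],[-3.4,2.04,0,0,0,0,0]]]';python3 -m pendant '[[[-3.4,2.04,0,0,0,0,0],[-3.4,2.04,0,0,0,0,0],[-2,1.2,0,0,0,-0.1,0],[0,0,0,0,0,-0.1,0],[0,0,0,0,0,-0.1,0]]]';python3 -m pendant '[[[0,0,0,0,0,-0.1,0],[0,0,0,0,0,-0.1,0],[0,0,0,0,0,-0.1,0],[0,0,0,0,0,-0.05,0],[0,0,0,0,0,0,0]]]' >/dev/null;  python3 d.py .532 -.256 .17 100
```

```text
time: 10.87
ee_pos: [0.5157, -0.13, 0.1571]
tcp_rot: [-178.6, 0.9, 63.9]
wrist_force: [0.4, 0.9, -0.7]
opening: 0.0119
time: 11.28
ee_pos: [0.5192, -0.2448, 0.1458]
tcp_rot: [-177.6, 0.3, 81.1]
wrist_force: [-0.9, 1.1, -0.3]
opening: 0.0122
ee [ 0.5147 -0.2453  0.1344] [-176.86   -1.13  102.24] F [ 0.4  0.1 -1. ] M [-0.01 -0.06 -0.01] open 0.0121 t 11.7
delta cm [-1.34  1.26 -3.66] rot [-0.0552 -0.0186  0.0397]
```

```bash
python3 -m pendant '[[[-1.3,1.3,-2,-0.055,-0.019,0.04,0],[0,0,-1.7,0,0,0,0],[0,0,0,0,0,0,0],[0,0,0,0,0,0,0]]]'>/dev/null
cat > e.py <<'E'
from h import *
import sys
bot.camera("wrist"); K,P=cam("wrist"); im=bot.camera("wrist"); save(sys.argv[1],im)
o=bot.get_obs();print(o["ee_pos"],o["tcp_rot"],o["q"].round(1))
for t,z in [("valve_seat",.07),("spindle_top",.092),("spindle_balls",.0796),("knob_mid",None),("knob_bore",None)]:
    for x in bot.mark_of("wrist",t)[:1]:
        print(t,np.round(x["uv"],1),round(x["confidence"],2),atz(K,P,x["uv"],z).round(4) if z else "")
S=np.array([.52,-.187,.08]); u=proj(K,P,S); h=60
x0,y0=int(np.clip(u[0]-h,0,512-2*h)),int(np.clip(u[1]-h,0,384-2*h)); print("crop",x0,y0)
save(sys.argv[1]+"c",cv2.resize(im[y0:y0+2*h,x0:x0+2*h],(600,600),interpolation=2))
E
python3 e.py v1
```

```text
[ 0.53275832 -0.25630999  0.16916517] [ 1.79769410e+02 -1.44747144e-02  9.92208228e+01] [-25.8   9.8  10.9  90.9   0.1  55. ]
valve_seat [250.  119.1] 0.95 [ 0.5147 -0.192   0.07  ]
spindle_top [255.9 119.6] 0.7 [ 0.5203 -0.1906  0.092 ]
spindle_balls [254.7 117.4] 0.98 [ 0.5189 -0.1894  0.0796]
knob_mid [257.8 237.9] 0.93 
knob_bore [259.2 220.8] 0.58 
crop 196 54
```

View pics/v1c.png

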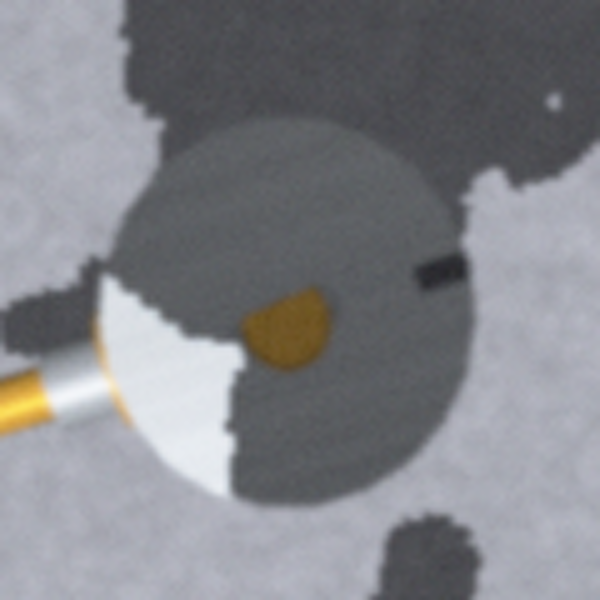

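The picture clearly shows the D-spindle (crop ~(288,328)) with the flat facing up-left, the mark at (443,271) and the nozzle at left. Measuring these numerically.

```bash
python3 - <<'E'
from h import *
K,P=cam("wrist"); im=cv2.imread("pics/v1.png"); x0,y0=196,54
c=im[y0:y0+120,x0:x0+120].astype(int); s=8
big=cv2.resize(c.astype(np.uint8),None,fx=s,fy=s,interpolation=cv2.INTER_CUBIC).astype(int)
br=((big[:,:,2]-big[:,:,0])>38).astype(np.uint8); br[:, :int(44*s)]=0
cs,_=cv2.findContours(br,0,1); k=max(cs,key=cv2.contourArea)[:,0,:]
uv=(k+.5)/s-.5+[x0,y0]
w=np.array([atz(K,P,p,.092)[:2] for p in uv])
# fit D: circle r + line
from scipy.optimize import least_squares
def res(p):
    d=w-p[:2]; n=np.array([np.cos(p[2]),np.sin(p[2])]); 
    sd=np.maximum(np.hypot(*d.T)-p[3], d@n-p[3]*.5); return sd
best=min((least_squares(res,[*w.mean(0),a,.008],loss='soft_l1',f_scale=.0003) for a in np.arange(0,6.28,.5)),key=lambda r:r.cost)
print("spindle",best.x[:2],np.degrees(best.x[2]),best.x[3],"rms",np.sqrt((res(best.x)**2).mean()))
# plate centre & mark
def W(u,v,z=.07): return atz(K,P,(u/5-.4+x0,v/5-.4+y0),z)[:2]
pl=np.array([W(*q) for q in ((288,117),(288,507),(473,320),(155,180),(430,437),(405,155))])
f=least_squares(lambda p:np.hypot(*(pl-p[:2]).T)-p[2],[.52,-.187,.036]); print("plate",f.x,f.fun)
m=W(443,271,.073)-f.x[:2]; print("mark",np.degrees(np.arctan2(m[1],m[0])),np.hypot(*m)); 
print(bot.get_obs()["ee_pos"])
E
```

```text
spindle [ 0.51610229 -0.18918197] 122.12696838213508 0.007409235837047986 rms 8.944570090524797e-05
plate [ 0.51637981 -0.18906008  0.03526372] [ 8.01649560e-05  4.51483344e-04 -4.96284436e-04 -4.38205085e-04
 -2.47243310e-04  6.50084531e-04]
mark 26.307075658679967 0.029834784906452732
[ 0.53220879 -0.25583964  0.1683529 ]
```

```bash
python3 - <<'E'
from h import *
c=bot.get_calibration("wrist"); K=np.array(c["intrinsics"]); T=np.array(c["T_tool_cam"])
for n,X in (("skirt front bottom",(.023,0,.0099)),("skirt top front",(.023,0,-.0171)),("pointer end top",(.026,0,-.0401)),("pointer end bot",(.026,0,-.0171)),("axis under",(0,0,.0099)),("x+1mm skirt",(.024,0,.0099))): print(n,proj(K,T,X).round(1))
im=cv2.imread("pics/v1.png",0); print(im[170:262,250:266].mean(1).round().astype(int).tolist())
print(im[205,220:300].tolist())
save("v1k",cv2.resize(cv2.imread("pics/v1.png")[160:280,200:320,::-1],(600,600),interpolation=2))
E
```

```text
skirt front bottom [259.  190.9]
skirt top front [259.1 204.5]
pointer end top [259.2 214.8]
pointer end bot [259.1 199.7]
axis under [258.9 221.9]
x+1mm skirt [259.  189.5]
[177, 175, 174, 172, 173, 172, 173, 173, 174, 175, 176, 177, 178, 178, 179, 179, 177, 177, 175, 165, 127, 63, 17, 12, 12, 12, 14, 12, 11, 12, 11, 12, 12, 11, 11, 14, 12, 10, 13, 11, 12, 11, 10, 13, 20, 36, 54, 59, 59, 59, 60, 58, 59, 57, 58, 58, 59, 59, 57, 57, 59, 58, 59, 61, 68, 103, 134, 141, 142, 141, 141, 142, 142, 143, 144, 144, 144, 143, 144, 145, 145, 138, 96, 63, 60, 60, 60, 61, 59, 60, 60, 60]
[176, 176, 175, 179, 182, 182, 179, 178, 174, 153, 112, 62, 24, 15, 17, 16, 15, 16, 12, 18, 12, 19, 13, 15, 12, 11, 11, 13, 10, 4, 4, 18, 14, 20, 12, 17, 15, 8, 12, 18, 13, 6, 16, 15, 12, 17, 6, 10, 19, 17, 12, 14, 21, 15, 11, 7, 6, 3, 10, 5, 4, 13, 10, 9, 35, 94, 170, 214, 206, 189, 175, 175, 177, 177, 178, 173, 175, 172, 175, 173]
```

View pics/v1k.png

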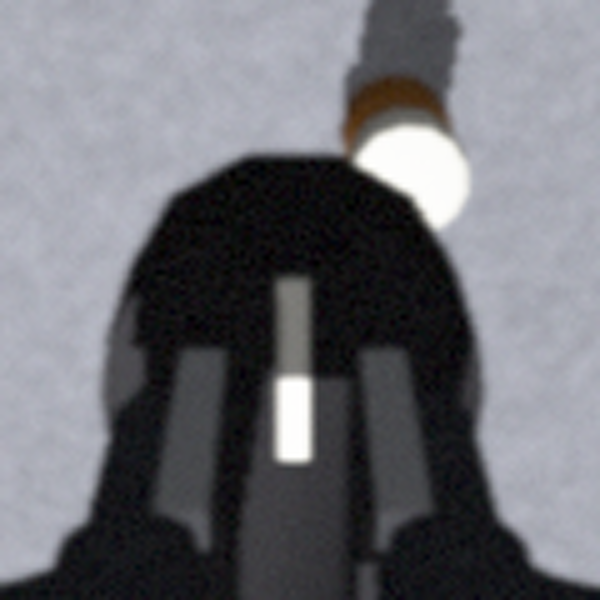

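The knob sits well in hand: pointer-end and skirt edge within ~0.5 mm of prediction. I'll turn to the flat's angle and re-measure the spindle from there.

```bash
python3 -m pendant '[[[0,0,0,0,0,-0.1,0],[0,0,0,0,0,-0.1,0],[0,0,0,0,0,-0.1,0],[0,0,0,0,0,-0.1,0],[0,0,0,0,0,0,0]]]' >/dev/null; python3 d.py .554 -.249 .155 122
```

```text
ee [ 0.5319 -0.2553  0.1665] [ 1.7993e+02 -1.5000e-01  1.2322e+02] F [ 0.5 -0.  -0.6] M [0.06 0.   0.06] open 0.0119 t 12.8
delta cm [-0.69  2.19  1.15] rot [ 0.0012 -0.0027  0.0212]
```

```bash
python3 -m pendant '[[[-0.7,2.2,0.8,0,0,0.02,0],[0,0,0,0,0,0,0],[0,0,0,0,0,0,0],[0,0,0,0,0,0,0]]]' >/dev/null
cat > f.py <<'E'
from h import *
from scipy.optimize import least_squares
import sys
for i in range(3): bot.camera("wrist")
K,P=cam("wrist"); im=bot.camera("wrist"); o=bot.get_obs(); K,P2=cam("wrist"); P=(P+P2)/2; save(sys.argv[1],im); print(o["ee_pos"],o["tcp_rot"])
u=proj(K,P,[.517,-.1895,.092]).round().astype(int); h=15; x0,y0=u-h; s=8; print("center px",u)
big=cv2.resize(im[y0:y0+2*h+1,x0:x0+2*h+1],None,fx=s,fy=s,interpolation=cv2.INTER_CUBIC).astype(int)
rb=big[:,:,0]-big[:,:,2]
for th in (30,45):
    cs,_=cv2.findContours((rb>th).astype(np.uint8),0,1); k=max(cs,key=cv2.contourArea)[:,0,:]
    w=np.array([atz(K,P,p,.092)[:2] for p in (k+.5)/s-.5+[x0,y0]])
    def res(p):
        d=w-p[:2]; return np.maximum(np.hypot(*d.T)-p[3], d@[np.cos(p[2]),np.sin(p[2])]-p[3]*.5)
    b=min((least_squares(res,[*w.mean(0),a,.008],loss='soft_l1',f_scale=.0003) for a in np.arange(0,6.28,.5)),key=lambda r:r.cost)
    print(th,"spindle",b.x[:2].round(5),np.degrees(b.x[2])%360,b.x[3],"rms",np.sqrt((res(b.x)**2).mean()))
E
python3 f.py v2
```

```text
[ 0.55432767 -0.24909243  0.15826383] [ 1.79939314e+02 -1.51335449e-01  1.21437621e+02]
center px [258 117]
30 spindle [ 0.51737 -0.19003] 121.72238067526163 0.007729207244630139 rms 7.087255236478493e-05
45 spindle [ 0.51738 -0.19007] 121.92895486853244 0.007326559871047545 rms 6.75529792377834e-05
```

```bash
python3 d.py .5179 -.1900 .13 121.8;
```

```text
ee [ 0.5543 -0.2491  0.1583] [ 1.7994e+02 -1.5000e-01  1.2144e+02] F [ 0.1 -0.1 -0.2] M [-0.03  0.   -0.05] open 0.0119 t 13.3333
delta cm [ 6.93 -0.03  2.84] rot [ 0.0011 -0.0026 -0.0063]
```

```bash
python3 -m pendant '[[[2.3,0,0,0,0,-0.006,0],[2.3,0,0.5,0,0,0,0],[2.3,0,1,0,0,0,0],[0,0,1,0,0,0,0],[0,0,0,0,0,0,0]]]' >/dev/null; python3 d.py .5179 -.1900 .115 121.8
```

```text
ee [ 0.5163 -0.1898  0.1335] [ 1.7985e+02 -2.0000e-02  1.2154e+02] F [ 0.1  0.5 -1.1] M [-0.05 -0.04 -0.01] open 0.0121 t 13.75
delta cm [-0.1   0.12  1.85] rot [ 0.0026 -0.0003 -0.0045]
```

```bash
python3 -m pendant '[[[-0.1,0.12,1,0.003,0,-0.004,0],[0,0,0.8,0,0,0,0],[0,0,0,0,0,0,0],[0,0,0,0,0,0,0]]]' >/dev/null; python3 d.py .5179 -.1900 .105 121.8
```

```text
ee [ 0.5188 -0.1916  0.1148] [1.7999e+02 7.0000e-02 1.2172e+02] F [-0.1  0.3 -0.1] M [-0.01  0.02 -0.03] open 0.0123 t 14.0833
delta cm [0.18 0.   0.98] rot [ 0.0001  0.0013 -0.0015]
```

```bash
python3 -m pendant '[[[0.2,0,0.4,0,0.001,-0.001,0],[0,0,0,0,0,0,0]]]' >/dev/null; python3 d.py .5179 -.1900 .105 121.8;  python3 -m pendant '[[[0.05,0,0.3,0,0,0,0],[0,0,0,0,0,0,0]]]' >/dev/null; python3 d.py .5179 -.1900 .102 121.8
```

```text
ee [ 0.518  -0.1905  0.1103] [-179.99   -0.    121.72] F [-0.5  0.6 -0.5] M [0.01 0.05 0.01] open 0.0123 t 14.25
delta cm [0.05 0.02 0.53] rot [-0.0002 -0.0001 -0.0014]
ee [ 0.518  -0.1904  0.1071] [-179.99    0.    121.7 ] F [-0.2  0.4 -1.1] M [ 0.05  0.02 -0.01] open 0.012 t 14.4167
delta cm [0.04 0.02 0.51] rot [-0.0001  0.     -0.0018]
```

Now in 1–2 mm steps, watching the force.

```bash
for i in 1; do python3 -m pendant '[[[0.04,0.02,0.2,0,0,0,0],[0,0,0,0,0,0,0]]]' |grep -E "pos|for"; python3 -m pendant '[[[0.02,0,0.2,0,0,0,0],[0,0,0,0,0,0,0]]]' |grep -E "pos|for"; python3 -m pendant '[[[0,0,0.1,0,0,0,0],[0,0,0,0,0,0,0]]]' |grep -E "pos|for"; done; python3 d.py .5179 -.1900 .1 121.8
```

```text
ee_pos: [0.5181, -0.19, 0.105]
wrist_force: [-0.6, -0.1, -1.9]
ee_pos: [0.5181, -0.1898, 0.103]
wrist_force: [0.1, 0.4, -1.0]
ee_pos: [0.5181, -0.1898, 0.102]
wrist_force: [-0.7, 0.0, -1.3]
ee [ 0.5181 -0.1898  0.102 ] [1.7998e+02 4.0000e-02 1.2170e+02] F [-0.7  0.  -1.3] M [0.02 0.03 0.02] open 0.0122 t 14.9167
delta cm [-0.01 -0.03  0.2 ] rot [ 0.0004  0.0006 -0.0017]
```

```bash
python3 -m pendant '[[[0,0,0.1,0,0,0,0],[0,0,0,0,0,0,0]]]' |grep -E "pos|for"; python3 -m pendant '[[[0,0,0.1,0,0,0,0],[0,0,0,0,0,0,0]]]' |grep -E "pos|for"; python3 d.py .5179 -.1900 .1 121.8
```

```text
ee_pos: [0.5181, -0.1898, 0.101]
wrist_force: [-0.4, -0.4, -1.3]
ee_pos: [0.5181, -0.1898, 0.1]
wrist_force: [-0.2, -0.7, -1.0]
ee [ 0.5181 -0.1898  0.1   ] [1.7997e+02 5.0000e-02 1.2170e+02] F [-0.2 -0.7 -1. ] M [ 0.01 -0.03 -0.01] open 0.0121 t 15.25
delta cm [-0.01 -0.03  0.  ] rot [ 0.0006  0.0009 -0.0017]
```

```bash
python3 -m pendant '[[[0,-0.01,0.1,0,0,0,0],[0,0,0,0,0,0,0]]]' |grep -E "pos|for"; python3 -m pendant '[[[0,0,0.1,0,0,0,0],[0,0,0,0,0,0,0]]]' |grep -E "pos|for";  python3 -m pendant '[[[0,0,0.1,0,0,0,0],[0,0,0,0,0,0,0]]]' |grep -E "pos|for"; python3 d.py .5179 -.1900 .1 121.8
```

```text
ee_pos: [0.5181, -0.1899, 0.0989]
wrist_force: [-0.7, -0.1, -0.5]
ee_pos: [0.5181, -0.1899, 0.0978]
wrist_force: [0.3, 0.2, -1.9]
ee_pos: [0.5181, -0.1899, 0.0967]
wrist_force: [-0.6, 0.1, -1.2]
ee [ 0.5181 -0.1899  0.0967] [1.7996e+02 6.0000e-02 1.2170e+02] F [-0.6  0.1 -1.2] M [-0.03 -0.04  0.01] open 0.0124 t 15.75
delta cm [ 0.   -0.02 -0.33] rot [ 0.0007  0.0011 -0.0017]
```

```bash
python3 -m pendant '[[[0,0,0.1,0,0,0,0],[0,0,0.1,0,0,0,0]]]' |grep -E "pos|for"; python3 -m pendant '[[[0,0,0.1,0,0,0,0],[0,0,0.1,0,0,0,0]]]' |grep -E "pos|for";  python3 -m pendant '[[[0,0,0.1,0,0,0,0],[0,0,0.1,0,0,0,0]]]' |grep -E "pos|for"; python3 d.py .5179 -.1900 .08 121.8
```

```text
ee_pos: [0.5182, -0.1899, 0.0947]
wrist_force: [0.5, -0.4, -0.3]
ee_pos: [0.5182, -0.1899, 0.0925]
wrist_force: [-1.2, 0.3, -0.3]
ee_pos: [0.5184, -0.19, 0.0908]
wrist_force: [-0.9, 0.8, 7.5]
ee [ 0.5184 -0.19    0.0908] [1.7993e+02 1.1000e-01 1.2170e+02] F [-0.9  0.8  7.5] M [ 0.04  0.34 -0.01] open 0.0119 t 16.25
delta cm [ 0.03 -0.05  1.08] rot [ 0.0013  0.0019 -0.0017]
```

```bash
python3 -m pendant '[[[0,0,0.1,0,0,0,0]]]' |grep -E "pos|for"; python3 -m pendant '[[[0,0,0.15,0,0,0,0]]]' |grep -E "pos|for";  python3 d.py .5179 -.1900 .08 121.8
```

```text
ee_pos: [0.5186, -0.1902, 0.0905]
wrist_force: [-2.5, 0.4, 7.9]
ee_pos: [0.5188, -0.1904, 0.0902]
wrist_force: [-2.8, 0.9, 10.5]
ee [ 0.5188 -0.1904  0.0902] [179.87   0.23 121.7 ] F [-2.8  0.9 10.5] M [ 0.13  0.77 -0.02] open 0.012 t 16.4167
delta cm [ 0.08 -0.06  1.02] rot [ 0.0023  0.004  -0.0018]
```

```bash
python3 -m pendant '[[[0.06,-0.05,0.15,0.002,0.004,0,0]]]' |grep -E "pos|for"; python3 -m pendant '[[[0.02,0,0.2,0,0,0,0]]]' |grep -E "pos|for";  python3 d.py .5181 -.1899 .08 121.8
```

```text
ee_pos: [0.5186, -0.1905, 0.09]
wrist_force: [-0.1, -0.9, 8.9]
ee_pos: [0.519, -0.1906, 0.0896]
wrist_force: [-3.8, 0.3, 9.9]
ee [ 0.519  -0.1906  0.0896] [179.84   0.22 121.69] F [-3.8  0.3  9.9] M [0.16 0.81 0.04] open 0.0125 t 16.5833
delta cm [ 0.11 -0.05  0.96] rot [ 0.0028  0.0038 -0.0019]
```

```bash
python3 -m pendant '[[[0.1,-0.05,0.25,0.003,0.004,0,0]]]' |grep -E "pos|for"; python3 -m pendant '[[[0.05,-0.02,0.3,0,0,0,0]]]' |grep -E "pos|for";  python3 d.py .5181 -.1899 .08 121.8
```

```text
ee_pos: [0.5187, -0.1904, 0.0885]
wrist_force: [0.9, -0.0, 4.6]
ee_pos: [0.5187, -0.1904, 0.0866]
wrist_force: [-1.1, -0.5, 3.7]
ee [ 0.5187 -0.1904  0.0866] [179.88   0.21 121.67] F [-1.1 -0.5  3.7] M [-0.24  0.2   0.04] open 0.0122 t 16.75
delta cm [ 0.08 -0.03  0.66] rot [ 0.002   0.0037 -0.0022]
```

Past the balls' entry. Continuing down to the seat.

```bash
python3 -m pendant '[[[0.06,-0.03,0.25,0.002,0.004,0,0]]]' |grep -E "pos|for"; python3 -m pendant '[[[0.03,-0.02,0.25,0,0,0,0]]]' |grep -E "pos|for"; python3 -m pendant '[[[0,0,0.2,0,0,0,0]]]' |grep -E "pos|for";   python3 d.py .5181 -.1899 .08 121.8
```

```text
ee_pos: [0.5184, -0.1903, 0.0846]
wrist_force: [1.7, -0.8, -0.8]
ee_pos: [0.5184, -0.1903, 0.0821]
wrist_force: [0.5, -0.2, -0.8]
ee_pos: [0.5182, -0.1902, 0.0797]
wrist_force: [-1.4, -5.2, 31.2]
ee [ 0.5182 -0.1902  0.0797] [1.7996e+02 5.0000e-02 1.2167e+02] F [-1.4 -5.2 31.2] M [-1.06 -0.03 -0.06] open 0.0122 t 17.0
delta cm [ 0.04  0.01 -0.03] rot [ 0.0007  0.0009 -0.0023]
```

Home: seated at exactly the predicted height. Easing off, holding, then turning clockwise.

```bash
python3 -m pendant '[[[0,0,-0.08,0,0,0,0],[0,0,0,0,0,0,0],[0,0,0,0,0,0,0]]]' |grep -E "pos|for"; python3 -m pendant '[[[0,0,0,0,0,0.08,0],[0,0,0,0,0,0.08,0],[0,0,0,0,0,0.08,0]]]'; python3 d.py .5181 -.1900 .0800 26
```

```text
ee_pos: [0.518, -0.1901, 0.0798]
wrist_force: [0.6, -1.3, 2.4]
time: 17.5
ee_pos: [0.5182, -0.1899, 0.0798]
tcp_rot: [180.0, -0.0, 107.6]
wrist_force: [-0.4, -0.6, 0.6]
opening: 0.0124
ee [ 0.5182 -0.1899  0.0798] [ 1.7997e+02 -3.0000e-02  1.0758e+02] F [-0.4 -0.6  0.6] M [-0.07  0.01  0.12] open 0.0124 t 17.5
delta cm [-0.01 -0.01 -0.02] rot [ 1.0000e-04 -8.0000e-04  1.4239e+00]
```

```bash
python3 -m pendant '[[[0,0,0,0,0,0.1,0],[0,0,0,0,0,0.1,0],[0,0,0,0,0,0.1,0],[0,0,0,0,0,0.1,0],[0,0,0,0,0,0.1,0]]]' >/dev/null; python3 d.py .5181 -.1900 .0798 26;python3 -m pendant '[[[0,0,0,0,0,0.1,0],[0,0,0,0,0,0.1,0],[0,0,0,0,0,0.1,0],[0,0,0,0,0,0.1,0],[0,0,0,0,0,0.1,0]]]' >/dev/null; python3 d.py .5181 -.1900 .0798 26
```

```text
ee [ 0.5181 -0.1899  0.0798] [ 1.800e+02 -3.000e-02  7.761e+01] F [ 0.7 -1.3  1.2] M [-0.05 -0.02  0.12] open 0.0123 t 17.9167
delta cm [-0.01  0.   -0.  ] rot [-2.000e-04 -4.000e-04  9.008e-01]
ee [ 0.518  -0.1899  0.0798] [-179.98   -0.     47.55] F [ 0.2 -0.2  2.1] M [-0.05 -0.    0.14] open 0.0122 t 18.3333
delta cm [-0.01  0.01 -0.  ] rot [-3.00e-04  0.00e+00  3.76e-01]
```

```bash
python3 -m pendant '[[[0,0,0,0,0,0.1,0],[0,0,0,0,0,0.1,0],[0,0,0,0,0,0.08,0]]]' >/dev/null; python3 d.py .5181 -.1900 .0798 26;python3 -m pendant '[[[0,0,0,0,0,0.04,0],[0,0,0,0,0,0.04,0]]]' >/dev/null; python3 d.py .5181 -.1900 .0798 26
```

```text
ee [ 0.518  -0.1898  0.0798] [-1.7998e+02  1.0000e-02  3.0640e+01] F [-0.5  0.1  1.1] M [-0.16 -0.    0.18] open 0.0121 t 18.5833
delta cm [-0.    0.02 -0.  ] rot [-0.0003  0.0002  0.081 ]
ee [ 0.518  -0.1899  0.0798] [-1.7999e+02  2.0000e-02  2.5660e+01] F [-0.6 -0.4  2. ] M [-0.1   0.01  0.17] open 0.012 t 18.75
delta cm [0.   0.02 0.  ] rot [-0.0002  0.0004 -0.0059]
```

```bash
python3 -m pendant '[[[0,0,0,0,0,0.04,0],[0,0,0,0,0,0.04,0]]]' >/dev/null; python3 d.py .5181 -.1900 .0798 26;python3 -m pendant '[[[0,0,0,0,0,0.03,0],[0,0,0,0,0,0,0]]]' >/dev/null; python3 d.py .5181 -.1900 .0798 26
```

```text
ee [ 0.518  -0.1898  0.0798] [-1.7998e+02  3.0000e-02  2.0850e+01] F [-0.4  0.9  2.1] M [-0.09 -0.07  0.13] open 0.0121 t 18.9167
delta cm [ 0.01  0.02 -0.  ] rot [-0.0003  0.0006 -0.0898]
ee [ 0.518  -0.1898  0.0798] [-1.7999e+02  4.0000e-02  1.8950e+01] F [ 0.7 -0.6  2.4] M [-0.14 -0.05  0.04] open 0.0123 t 19.0833
delta cm [ 0.01  0.02 -0.  ] rot [-0.0002  0.0007 -0.1231]
```

```bash
python3 -m pendant '[[[0,0,0,0,0,-0.09,0],[0,0,0,0,0,0,0]]]' >/dev/null; python3 d.py .5181 -.1900 .0798 26;python3 -m pendant '[[[0,0,0,0,0,0,45],[0,0,0,0,0,0,45],[0,0,0,0,0,0,45],[0,0,0,0,0,0,45],[0,0,0,0,0,0,45]]]'; python3 -m pendant '[[[0,0,-1,0,0,0,45],[0,0,-2,0,0,0,45],[0,0,-3,0,0,0,45],[-3,0,-2,0,0,0,45],[-3,0,0,0,0,0,45]]]';python3 -m pendant '[[[0,0,0,0,0,0,45],[0,0,0,0,0,0,45],[0,0,0,0,0,0,45]]]' >/dev/null
python3 e.py z1; python3 - <<'E'
from h import *
im=cv2.imread("pics/z1.png"); K,P=cam("wrist")
m=bot.masks_of("wrist","knob_mid")[0]; px=cv2.erode(m["pixels"].astype(np.uint8),np.ones((3,3)))
g=im.min(2); ys,xs=np.nonzero((px>0)&(g>110)); w=np.array([atz(K,P,(u,v),.12)[:2] for u,v in zip(xs,ys)]); c=w-w.mean(0); u,s,v=np.linalg.svd(c); print("line",len(w),w.mean(0),np.degrees(np.arctan2(v[0,1],v[0,0])),s)
r=[]
for n in ("scene","side"):
    bot.camera(n); q=bot.mark_of(n,"knob_mid")[0]; r.append(ray(*cam(n),q["uv"])); print(n,q)
print("tri knob_mid",tri(r))
E
```

```text
ee [ 0.5179 -0.1899  0.0798] [-1.800e+02  5.000e-02  2.435e+01] F [0.6 0.1 2.1] M [ 0.05 -0.06  0.01] open 0.0125 t 19.25
delta cm [ 0.01  0.01 -0.  ] rot [-0.0001  0.0009 -0.0288]
time: 19.67
ee_pos: [0.5175, -0.1895, 0.079]
tcp_rot: [-179.9, 0.1, 24.0]
wrist_force: [0.1, -0.3, 0.8]
opening: 0.0385
time: 20.08
ee_pos: [0.4633, -0.2123, 0.1621]
tcp_rot: [-179.7, 0.3, 24.2]
wrist_force: [-0.2, -0.9, 0.2]
opening: 0.0384
[ 0.46131215 -0.21403095  0.16637813] [-1.79944574e+02  1.06180959e-01  2.39865067e+01] [-24.9  -1.3  -1.1  90.2  -0.  131.2]
valve_seat [259.2 124. ] 0.23 [ 0.5182 -0.1901  0.07  ]
spindle_balls [260.1 123.2] 0.38 [ 0.5197 -0.1903  0.0796]
knob_mid [258.6 126.1] 0.59 
knob_bore [258.5 124.7] 0.71 
crop 196 61
line 183 [ 0.53173265 -0.18380145] -153.71523076578674 [0.07956174 0.03443648]
scene {'uv': [186.0, 140.7], 'confidence': 0.58}
side {'uv': [296.7, 232.2], 'confidence': 0.91}
tri knob_mid [ 0.52142662 -0.18747364  0.09829744]
```

View pics/z1c.png

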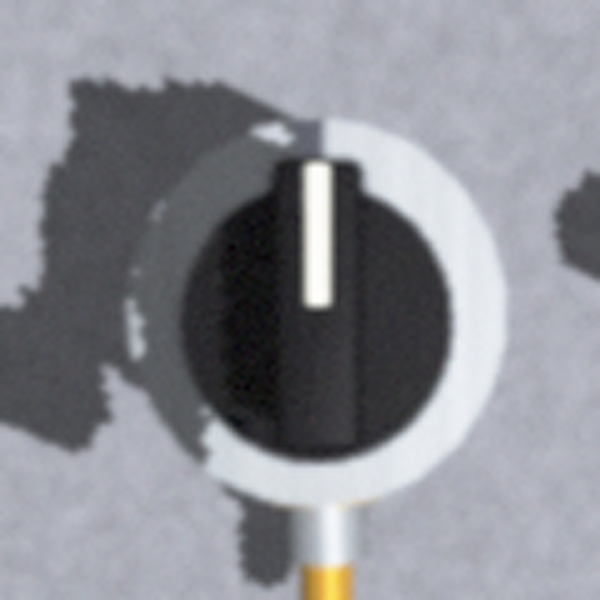

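The picture shows the knob on the dial with its pointer line at (317,235) aimed at the mark (~(312,130)), opposite the nozzle. The gripper is clear of it. Handing in.

```bash
python3 -m pendant '[[[0,0,0,0,0,0,45],[0,0,0,0,0,0,45]]]' >/dev/null; python3 -c "
from h import *
bot.job_done()"
```

```text
the job is handed in; nothing more can be done
```

I fitted the knob on the valve, snapped it home, turned it clockwise to the mark and released it. The job is handed in at about 20 s of the 67 s. No verdict was reported.

- **Grasp:** The first close missed. The real fingertips sit about 20 mm above the reported TCP, so the jaws shut above the bar. I descended further with the jaws partly open, then the grip held.
- **Fitting:** The wrist camera put the spindle's flat at about 122° world. The knob went on at that angle, and the highest reading on the way down was about 10 N, at the spring balls. It seated at a TCP height of 0.0797 m, against a predicted 0.080 m. The last push read 31 N at the wrist, but only once the knob was seated at the plate.
- **Turning:** I turned it about 1.8 rad with 0.1 to 0.2 N m, then backed off within the play. I did not feel a distinct end stop.
- **Last checks:** The final picture shows the knob on the plate with the gripper clear. The pointer measured about 26° world, and the mark 26°.
- **Disagreement:** The two fixed cameras triangulated the knob centre 3 mm higher than the home height (0.098 against 0.095 m). I put this down to detector noise. The seating height and the push force both say it is home.
- **Bystanders:** I did not measure them at the end. I moved none knowingly and felt no unexpected contact.

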